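# Open and load the block-proofing press

## Task

Load the little proofing press: lift its tympan by the pull bar, swing it over past upright and press it back until its staple snaps home in the spring hook behind, so that it stays open by itself. Then lay the smaller of the two oak blocks on the press bed, long side running front to back, and push it snug against the four brass studs (two behind it, two on its left). Do not let the tympan slam, and leave the other things where they stand.

Things in the scene. Friction and masses are not known exactly. Their poses are not given: they have to be found in the camera images.
- press: Small cast-iron bench press, fixed: flat base 200 x 190 mm, front towards the robot. Origin: underside of the base, on its centre line, 85 mm in front of the hinge axis; x points to the back of the press (towards the hinge), y to its left, z up. The bed on which a block lies is 16 mm above the origin. At the back two posts carry a crossbar, 182 mm up and 182 mm behind the origin.
- tympan_hinge (a point): Middle of the hinge axis of the tympan, which runs along the press's y at 60 mm height.
- pull_bar (a point): Middle of the pull bar: round steel bar 10 mm thick, 110 mm long, parallel to the hinge and 195 mm from its axis, held by two arms 50 mm either side of its middle, 45 mm in front of the tympan's front rail; level with the hinge, 60 mm up, when shut. It may turn between the fingers as the tympan swings. The finger gap to the rail is 40 mm.
- tympan (a joint): Angle of the tympan, an oak frame with a grey board, 170 x 150 x 12 mm, 0.35 to 0.6 kg. 0 = shut, level over the bed; 1.57 = upright. Past 1.57 it leans back on the hook's gate at about 1.71, not yet caught. Pushed on against the gate's spring (3 to 8 N at the pull bar) it snaps in at about 1.82 and is stopped solid by the hook's back at about 1.88 (each +-0.04: the hook is adjustable).
- staple (a point): Middle of the cross bar of the staple: a steel U on top of the tympan's front rail, 50 mm left of the centre line, bar 6 mm thick and 24 mm wide, 142 mm from the hinge axis and 34 mm above the tympan's mid plane.
- hook: Steel snap hook, fixed on the crossbar behind the tympan, its mouth facing forwards and up; origin in the middle of its mouth, axes as the press's. Its slot lets it stand up to 4 mm further forward or back. The mouth is shut by the gate.
- gate (a joint): The hook's sprung gate, a steel tongue 19 mm long: 0 = shut, grows as it is pushed inward, up to 1.3; it needs about 0.8 to let the staple by and then springs back to 0 in front of the staple.
- block_home (a point): Where the centre of the small block belongs, axes as the press's: 4 mm behind, 5 mm left and 34 mm above the press's origin. There the block touches four brass lay studs, 10 mm thick, rising 7 mm above the bed: from this point, two behind at (41, -18) and (41, 18) mm, two on the left at (-26, 30) and (26, 30) mm.
- small_block_center (a point): Centre (half-way up) of the smaller oak block, light brown, 50 x 72 x 36 mm along its own x, y, z, loose, lying flat on the worktop, about 0.12 kg. Its 72 mm side must run along the press's x, either way round.
- large_block: The larger, darker oak block, 58 x 85 x 44 mm, too high for the press; a bystander. Origin: centre of its underside.
- inktin_a: Closed ink tin, 67 mm wide, 46 mm high, loose bystander. Origin: centre of its underside.
- ink_pot: Small glass ink jar with tin lid, 62 mm wide, 54 mm high, loose bystander. Origin: centre of its underside.
- lens: Brass loupe, 39 mm wide, 33 mm high, loose bystander. Origin: centre of its underside.
- hone: Slate hone stick, 14 x 110 x 14 mm, loose bystander. Origin: centre of its underside.
- spotted_bottle: White plastic bottle spotted with ink, 68 mm wide, 205 mm high, loose bystander. Origin: centre of its underside.
- weight: Brass paper weight with a knob, 42 mm wide, 59 mm high, loose bystander. Origin: centre of its underside.
Not all that is in view belongs to the job. Leave any green or turquoise look-alike of the part that bears small_block_center alone.

How it is judged:
On the way:
1. the tympan is swung over and its staple has snapped into the hook: staple inside, gate shut again behind it (x of staple in the frame of hook above 0.004 m and value of joint tympan above 1.7 rad and value of joint gate below 0.15 rad), for 0.3 s.
At the end, for the whole second after the job is handed in: Tympan open, its staple 4 mm or more behind the middle of the hook's mouth, gate sprung shut (under 0.15 rad); the smaller oak block flat on the bed, centre within 3 mm of home along x, y and z, long side within 0.07 rad of the press's front-to-back direction (all of step 1 and x of small_block_center in the frame of block_home between -0.003 and 0.003 m and y of small_block_center in the frame of block_home between -0.003 and 0.003 m and z of small_block_center in the frame of block_home between -0.003 and 0.003 m and angle between the y axis of small_block_center and the x axis of press, either way round below 0.07 rad and angle between small_block_center's own z axis and vertical below 0.06 rad); the robot touches nothing.
It fails at once if the tympan slams or is flung (faster than 3.5 rad/s) (velocity of joint tympan below -3.5 rad/s or velocity of joint tympan above 3.5 rad/s).
It fails at once if another loose thing is pushed out of its place by more than 25 mm (distance of any of large_block, inktin_a, ink_pot, lens, hone, spotted_bottle, weight from where it was at the start of the episode above 0.025 m).
It also fails if it takes over 72 s, if anything falls off the work surface, if the arm or the gripper's body presses on something with over 40 N, if the wrist force passes 120 N, or if a joint passes its speed limit or range.

## Robot

A 6-joint arm with a two-finger parallel gripper is mounted at the origin on a cart in front of the work surface, level with it; the furniture and walls round the work are solid. World frame = base frame: x ahead of the robot, y to its left, z up, the work surface at z = 0. Lengths are in m, angles in rad, forces in N, time in s.
With the tool pointing down it reaches from about 0.375 to 0.75 m from the base axis. Payload 9 kg.
Tool frame: the origin (TCP) lies midway between the tips of the shut fingers; the grasp point (between the pads) lies 19 mm behind it; z points along the fingers, y is the direction in which the jaws open and shut (so a half turn about z gives the same grasp; the last joint's range is limited). The gripper opens to 85 mm and grips with 20 to 120 N. Pads are 22 mm wide; open, the fingers measure 114 mm over their backs; the gripper's body (76 mm by 85 mm) begins 54 mm behind the grasp point. The pads swing forward as they close: fully open they stand 13 mm farther back than shut.
Start: joints at [-1.42, 0.104, 0.097, 1.564, 0, 1.353], TCP at [0.216, -0.56, 0.231] pointing down, gripper open.
Joint ranges: [-2.99, 2.99], [-0.84, 1.86], [-1.1, 1.16], [-1.84, 2.11], [-1.51, 1.56], [-3.14, 3.14]. Speed limits (rad/s): [2.22, 2.22, 2.57, 3.14, 3.14, 3.14].

## Interface

Orientations are given as a 3x3 rotation matrix whose columns are the frame's x, y, z axes.
In Python, from cell import * gives the robot as it stands.
- The arm moves only by the shell command python3 -m creep 'ROWS' [FORCE]. ROWS is JSON, a list of rows, each a list of 7 numbers: the shift along the tool's x, y, z in cm, then the turn, a rotation vector about the tool's x, y, z in degrees, then the closure, from -1 (fully open) to 1 (shut). In form: [[x, y, z, rx, ry, rz, claw], ...]. A call has 1 to 20 rows; each row is the pose to reach, as a shift and turn from the pose commanded when the call began, along the tool's axes at that moment; what a row does not reach only later rows make up. A row lasts 1/10 s, in which the tool goes at most 50 mm and 8.59 degrees, less where a joint would pass 70% of its speed; a pose out of reach is approached as far as the arm can. A call with a gripper value outside its range is refused whole. The fingers move at their own pace and stop on an object; FORCE is the grip in N (left out, the last holds). Time passes only in rows, so rows that repeat a pose let the fingers close. It gives the time, the measured TCP pose, the force and the opening at its end, in the units of the state.
- get_state(): the state, without advancing time (a new reading comes with each control period).
- get_image(name): name is "side" or "top"; returns a dict with "pixels" (400x640x3 uint8, red, green, blue), "fx", "fy", "cx", "cy" (pixels), "T" (4x4, takes a point from camera to world coordinates). Camera axes: x right, y up, looking along -z (the intrinsics and any distortion apply to the point x, -y, -z); pixel columns grow to the right and rows downward; lengths in m; the calibration is good to about 2 mm. A picture is of the moment at which its call begins. There is no depth.
- close_job(): hands the job in, once; it reports no verdict.
Trained networks look in a picture, given as the dict that the camera call returned (one of the last four; its "shot" number tells which), for a name from the list of things; names that differ only in an ending like _2 or _b are one class to them, and where a whole thing is asked for, a point or a joint stands for the part that bears it (a point fixed in the world has none). Each returns a list of dicts, best first, with "confidence" (0 to 1); they miss things now and then, are a little off and sometimes report something else, mostly with a low value. They report only what shows in the picture. A call takes as long as a camera call. They do not tell look-alikes from the thing itself.
- cut_out(picture, target): "mask" (400x640 bool, what is visible of it).
- tip_of(picture, target): "position" ([x, y, z] in m, in the coordinates of the camera as it stood for that picture, good to about 4 mm: a listed point, or the origin of a listed thing).
The state is a dict: "t": time; "qpos": joint angles; "joint_velocities": joint speeds; "effort": joint torques, N m; "tcp_pos": TCP position; "ee_rot": TCP orientation; "wrist_force": force on the tool from outside, world axes, zero at the start; "moment": the same for the moment, N m; "width": finger opening in m.
Only numpy, scipy, OpenCV 4.12 (cv2) and the standard library are available. Lean on these libraries where they do the work, as an engineer would, in place of code of your own. Each camera call takes 0.05 s, during which the arm holds its last target.

## Working session

There is one attempt and no reset: what is moved stays moved. The work goes in short steps, Python scripts to look and compute and a shell command to move; the robot and the scene stay as the last step left them, time stands still between calls to the robot, and variables do not carry over. Pictures are saved under pics/ and viewed, and the job is handed in when it is done.

```bash
ls; mkdir -p pics; cat > h.py <<'E'
from cell import *
import numpy as np, cv2
def shot(name,fn):
    p=get_image(name); cv2.imwrite('pics/'+fn,cv2.cvtColor(p['pixels'],cv2.COLOR_RGB2BGR)); return p
def w(p,v):
    return (np.array(p['T'])@np.append(v,1))[:3]
def find(p,t,n=2):
    return [(round(d['confidence'],2),np.round(w(p,d['position']),4).tolist()) for d in tip_of(p,t)[:n]]
E
python3 - <<'E'
from h import *
print(get_state())
for c in ('top','side'):
    p=shot(c,c+'0.png'); print(c,{k:p[k] for k in p if k!='pixels'})
    for t in ['press','tympan_hinge','pull_bar','staple','hook','block_home','small_block_center','large_block','inktin_a','ink_pot','lens','hone','spotted_bottle','weight']:
        try: print(t,find(p,t))
        except Exception as e: print(t,e)
E
```

```text
pics
{'t': 0.0, 'qpos': array([-1.41968300e+00,  1.04694961e-01,  9.64953824e-02,  1.56390897e+00,
       -3.59831931e-05,  1.35306999e+00]), 'joint_velocities': array([-7.73789526e-04, -2.14404817e-03, -5.47365070e-04,  6.51995310e-04,
       -7.28717146e-05, -7.77528607e-04]), 'effort': array([-2.41395253e-03, -5.56931770e+01,  5.03649259e+01,  1.67318853e-02,
       -3.49830652e-04, -2.42885221e-05]), 'tcp_pos': array([ 0.21625313, -0.55932159,  0.23053924]), 'ee_rot': array([[ 9.32746331e-01,  3.60533254e-01, -2.33112828e-04],
       [ 3.60533244e-01, -9.32745470e-01,  1.29184645e-03],
       [ 2.48318671e-04, -1.28900996e-03, -9.99999138e-01]]), 'wrist_force': array([ 0.040388  ,  0.47343388, -0.69366602]), 'moment': array([-0.03133343, -0.00049897,  0.03927881]), 'width': 0.08547255609688967}
top {'fx': 408.88251341768967, 'fy': 408.88251341768967, 'cx': 321.21838732476766, 'cy': 203.6366276164293, 'T': array([[ 0.00620478,  0.98063662, -0.19573789,  0.27163783],
       [-0.99990579,  0.00848094,  0.01079265, -0.10191064],
       [ 0.01224371,  0.19565248,  0.98059686,  1.48557
[... 1478 characters left out ...]
 -0.0006])]
hook [(0.46, [0.7031, 0.1278, 0.1938]), (0.2, [0.6996, -0.1729, -0.0019])]
block_home [(0.61, [0.5641, 0.0833, 0.0346]), (0.51, [0.6973, -0.1735, -0.0014])]
small_block_center [(0.75, [0.5639, -0.1037, 0.0159]), (0.56, [0.469, -0.19, 0.0222])]
large_block [(0.65, [0.5902, -0.2578, 0.0017])]
inktin_a [(0.72, [0.6964, -0.1771, -0.0016])]
ink_pot [(0.71, [0.4703, -0.1896, 0.021]), (0.55, [0.3875, -0.3054, -0.0001])]
lens [(0.69, [0.3694, 0.1548, 0.0033]), (0.57, [0.5033, 0.3443, -0.0052])]
hone [(0.44, [0.3628, -0.0993, 0.0016])]
spotted_bottle [(0.8, [0.6827, 0.3229, 0.0001]), (0.57, [0.452, 0.072, 0.0585])]
weight [(0.75, [0.5044, 0.345, -0.0022]), (0.5, [0.4512, 0.0714, 0.0616])]
```

View pics/top0.png

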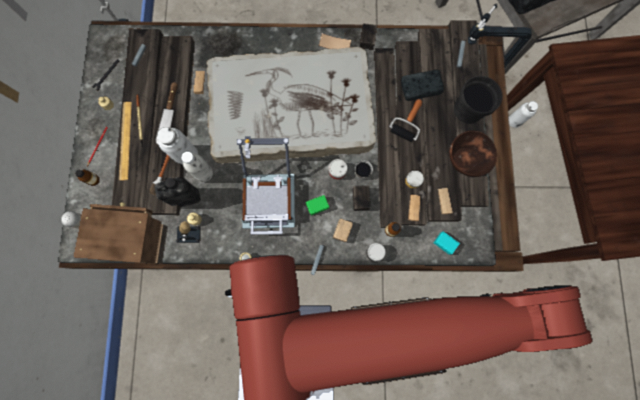

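View pics/side0.png

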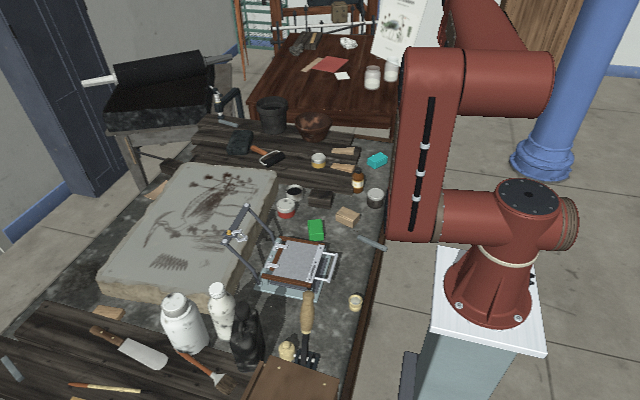

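```bash
python3 - <<'E'
import cv2
a=cv2.imread('pics/top0.png')[125:275,170:370]; cv2.imwrite('pics/topz.png',cv2.resize(a,None,fx=4,fy=4,interpolation=2))
a=cv2.imread('pics/side0.png')[190:340,210:410]; cv2.imwrite('pics/sidez.png',cv2.resize(a,None,fx=4,fy=4,interpolation=2))
E
```

```text
(no output)
```

View pics/topz.png

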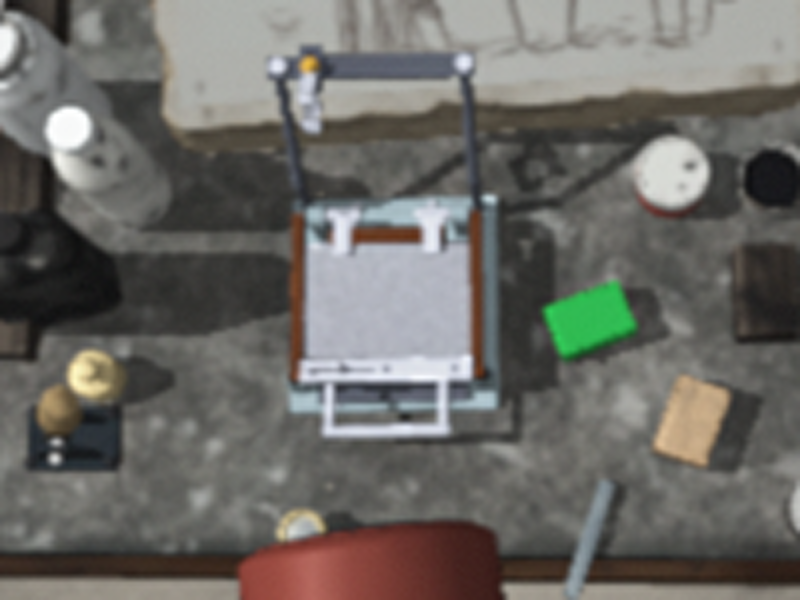

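View pics/sidez.png

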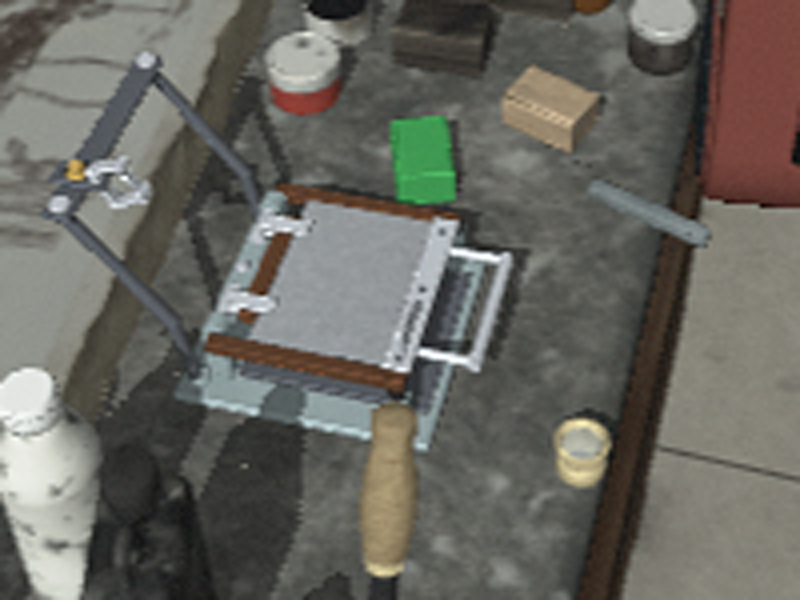

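```bash
cat >> h.py <<'E'
def ray(p,u,v,z):
    T=np.array(p['T']); d=np.array([(u-p['cx'])/p['fx'],-(v-p['cy'])/p['fy'],-1.]); d=T[:3,:3]@d; o=T[:3,3]
    return o+d*(z-o[2])/d[2]
def proj(p,X):
    T=np.array(p['T']); c=T[:3,:3].T@(np.array(X)-T[:3,3]); return p['cx']+p['fx']*c[0]/-c[2], p['cy']-p['fy']*c[1]/-c[2]
E
python3 - <<'E'
from h import *
p=get_image('top'); s=get_image('side')
def t(u,v,z): return ray(p,170+(u-1.5)/4,125+(v-1.5)/4,z).round(4)
def d(u,v,z): return ray(s,210+(u-1.5)/4,190+(v-1.5)/4,z).round(4)
print('bar',t(325,431,.06),t(448,431,.06))
print('base f',t(290,409,.01),t(497,408,.01),'b',t(497,196,.01))
print('posts',t(278,66,.19),t(464,64,.19))
print('side bar',d(475,365,.06),d(507,257,.06),'posts',d(58,205,.19),d(148,62,.19))
print('block top',[t(u,v,.036) for u,v in((682,376),(734,393),(705,467),(653,449))])
print('block side',[d(u,v,.036) for u,v in((534,67),(603,97),(572,133),(503,100))], d(570,152,0))
m=cut_out(p,'small_block_center')
for x in m[:3]:
    k=x['mask'].astype('uint8'); c=max(cv2.findContours(k,0,2)[0],key=cv2.contourArea); print(x['confidence'],cv2.minAreaRect(c))
for c in('top','side'):
  q=get_image(c)
  for n in('pull_bar','tympan_hinge','press','small_block_center','staple','hook'): print(c,n,find(q,n))
E
```

```text
bar [0.4515 0.1279 0.06  ] [0.4524 0.0204 0.06  ]
base f [0.4777 0.1685 0.01  ] [ 0.4801 -0.0192  0.01  ] b [ 0.6795 -0.0154  0.01  ]
posts [0.7398 0.1581 0.19  ] [0.7432 0.0037 0.19  ]
side bar [0.4514 0.128  0.06  ] [0.4543 0.0217 0.06  ] posts [0.7401 0.1675 0.19  ] [0.741  0.0133 0.19  ]
block top [array([ 0.5067, -0.1861,  0.036 ]), array([ 0.4916, -0.2327,  0.036 ]), array([ 0.425 , -0.2063,  0.036 ]), array([ 0.4407, -0.1601,  0.036 ])]
block side [array([ 0.4912, -0.2246,  0.036 ]), array([ 0.423 , -0.2015,  0.036 ]), array([ 0.4396, -0.15  ,  0.036 ]), array([ 0.5075, -0.175 ,  0.036 ])] [ 0.4428 -0.1624 -0.    ]
0.87 ((342.45001220703125, 230.14999389648438), (14.230247497558594, 20.87103271484375), 18.434947967529297)
0.8 ((446.1409912109375, 242.79869079589844), (20.64464569091797, 14.25463581085205), 34.99202346801758)
0.7 ((317.6849365234375, 204.9931640625), (14.747185707092285, 20.0140380859375), 69.44395446777344)
top pull_bar [(0.82, [0.4515, 0.0711, 0.0585]), (0.29, [0.5647, 0.0783, 0.0337])]
top tympan_hinge [(0.75, [0.6533, 0.0797, 0.0597])]
top press [(0.57, [0.5613, 0.0783, 0.0062]), (0.24, [0.5877, -0.2628, 0.003])]
top small_block_center [(0.8, [0.5591, -0.1008, 0.022]), (0.74, [0.4255, -0.5676, 0.0149])]
top staple [(0.98, [0.5067, 0.1265, 0.0958])]
top hook [(0.61, [0.6988, 0.1314, 0.1889])]
side pull_bar [(0.4, [0.4687, -0.1936, 0.0238])]
side tympan_hinge [(0.56, [0.6456, 0.0821, 0.0657])]
side press [(0.69, [0.5651, 0.0809, -0.0033])]
side small_block_center [(0.66, [0.47, -0.1927, 0.023]), (0.62, [0.5625, -0.1074, 0.0201])]
side staple [(0.73, [0.5057, 0.1281, 0.0968])]
side hook [(0.44, [0.7029, 0.131, 0.1921])]
```

```bash
cat >> h.py <<'E'
from scipy.spatial.transform import Rotation as Ro
YAW=0.018
def Rd(az,tilt=0):
    # tool down, jaw axis y at azimuth az; tilt about y-perp(tool x) axis
    y=np.array([np.cos(az),np.sin(az),0]); z=np.array([0,0,-1.]); x=np.cross(y,z)
    return np.c_[x,y,z]@Ro.from_rotvec([tilt,0,0]).as_matrix()
def rel(P,R,st=None):
    st=st or get_state(); R0=np.array(st['ee_rot']); d=R0.T@(np.array(P)-st['tcp_pos'])*100
    r=np.degrees(Ro.from_matrix(R0.T@R).as_rotvec()); return np.r_[d,r].round(2).tolist()
E
python3 - <<'E'
from h import *
R=Rd(YAW)
print(rel([.47,-.25,.24],Rd(np.radians(-35))))
print(rel([.4525,.0745,.15],R))
E
```

```text
[34.83, -19.74, -0.87, 0.01, 0.0, -33.87]
[44.89, -50.64, 8.13, 0.01, 0.0, -69.9]
```

```bash
python3 -m creep '[[34.8,-19.7,-0.9,0,0,-34,0.3],[34.8,-19.7,-0.9,0,0,-34,0.3],[34.8,-19.7,-0.9,0,0,-34,0.3],[34.8,-19.7,-0.9,0,0,-34,0.3],[34.8,-19.7,-0.9,0,0,-34,0.3],[34.8,-19.7,-0.9,0,0,-34,0.3],[34.8,-19.7,-0.9,0,0,-34,0.3],[34.8,-19.7,-0.9,0,0,-34,0.3],[44.9,-50.6,8.1,0,0,-70,0.3],[44.9,-50.6,8.1,0,0,-70,0.3],[44.9,-50.6,8.1,0,0,-70,0.3],[44.9,-50.6,8.1,0,0,-70,0.3],[44.9,-50.6,8.1,0,0,-70,0.3],[44.9,-50.6,8.1,0,0,-70,0.3],[44.9,-50.6,8.1,0,0,-70,0.3],[44.9,-50.6,8.1,0,0,-70,0.3],[44.9,-50.6,8.1,0,0,-70,0.3],[44.9,-50.6,8.1,0,0,-70,0.3],[44.9,-50.6,8.1,0,0,-70,0.3],[44.9,-50.6,8.1,0,0,-70,0.3]]' 60
python3 - <<'E'
from h import *
print(rel([.4525,.0745,.15],Rd(YAW)), get_state()['qpos'])
for c in('top','side'):
  q=shot(c,c+'1.png')
  for n in('pull_bar','tympan_hinge','staple','hook'): print(c,n,find(q,n,1))
a=cv2.imread('pics/side1.png')[190:340,210:410]; cv2.imwrite('pics/sidez1.png',cv2.resize(a,None,fx=4,fy=4,interpolation=2))
E
```

```text
t: 4.35
tcp_pos: [0.4531, 0.0732, 0.1506]
ee_rot: [[-0.018, 1.0, 0.0], [1.0, 0.018, -0.0], [-0.0, 0.0, -1.0]]
wrist_force: [0.0, 0.9, -0.4]
width: 0.03
[0.13, -0.05, 0.06, 0.03, 0.01, 0.0] [-1.26038802e-01 -3.38306354e-01 -4.60112189e-01  1.44849299e+00
 -1.01459804e-04  1.42674804e+00]
top pull_bar [(0.85, [0.448, 0.0715, 0.0569])]
top tympan_hinge [(0.56, [0.6517, 0.0795, 0.058])]
top staple []
top hook [(0.55, [0.7015, 0.1347, 0.1889])]
side pull_bar []
side tympan_hinge [(0.55, [0.6456, 0.0814, 0.0619])]
side staple [(0.73, [0.5028, 0.1304, 0.0936])]
side hook [(0.62, [0.7032, 0.1286, 0.1954])]
```

View pics/sidez1.png

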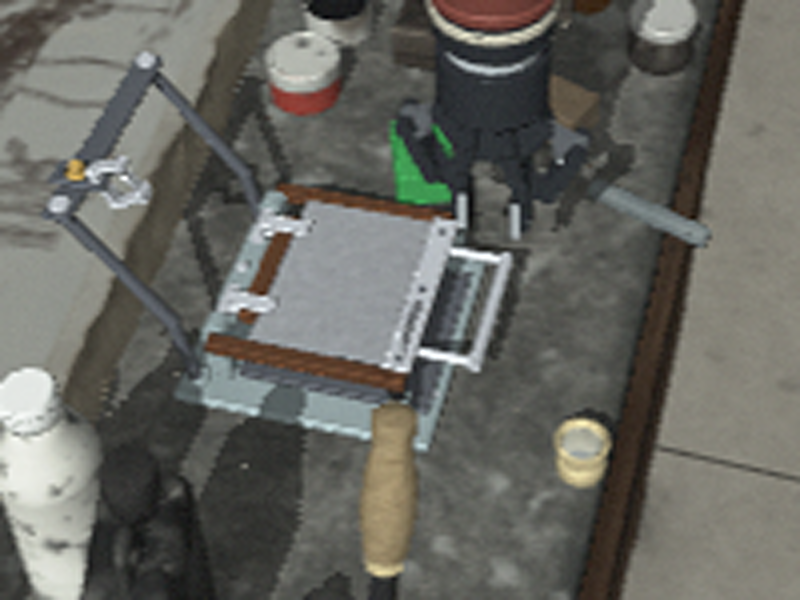

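```bash
python3 -m creep '[[0,0,4,0,0,0,0.3],[0,0,8,0,0,0,0.3],[0.1,0,10.9,0,0,0,0.3],[0.1,0,10.9,0,0,0,0.3],[0.1,0,10.9,0,0,0,0.3],[0.1,0,10.9,0,0,0,0.3]]' 60
python3 - <<'E'
from h import *
for c in('side','top'):
  q=shot(c,c+'2.png')
a=cv2.imread('pics/side2.png')[190:340,210:410]; cv2.imwrite('pics/sidez2.png',cv2.resize(a,None,fx=4,fy=4,interpolation=2))
E
```

```text
t: 5.45
tcp_pos: [0.454, 0.075, 0.0434]
ee_rot: [[-0.02, 1.0, 0.003], [1.0, 0.02, -0.0], [-0.0, 0.003, -1.0]]
wrist_force: [0.7, -0.0, 0.4]
width: 0.0299
```

View pics/sidez2.png

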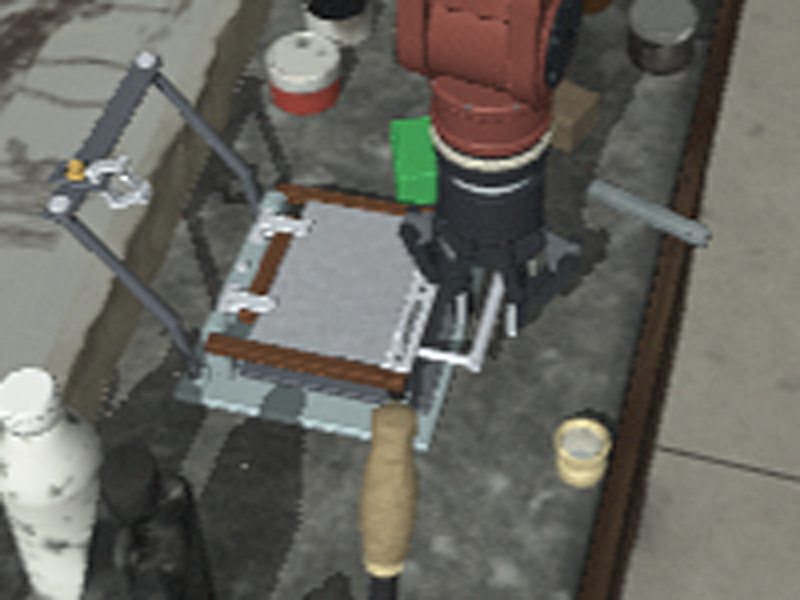

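```bash
python3 -m creep '[[0,0,0,0,0,0,0.5],[0,0,0,0,0,0,0.8],[0,0,0,0,0,0,1],[0,0,0,0,0,0,1],[0,0,0,0,0,0,1],[0,0,0,0,0,0,1],[0,0,0,0,0,0,1],[0,0,0,0,0,0,1]]' 60
```

```text
t: 6.35
tcp_pos: [0.4527, 0.075, 0.0421]
ee_rot: [[-0.02, 1.0, 0.0], [1.0, 0.02, -0.0], [-0.0, 0.0, -1.0]]
wrist_force: [-4.8, -0.7, 7.0]
width: 0.008
```

```bash
python3 -c "
import numpy as np
print([[0,round(19.5*(1-np.cos(a)),2),round(-19.5*np.sin(a),2),0,0,0,1] for a in np.arange(1,19)*.06])"
```

```text
[[0, np.float64(0.04), np.float64(-1.17), 0, 0, 0, 1], [0, np.float64(0.14), np.float64(-2.33), 0, 0, 0, 1], [0, np.float64(0.32), np.float64(-3.49), 0, 0, 0, 1], [0, np.float64(0.56), np.float64(-4.64), 0, 0, 0, 1], [0, np.float64(0.87), np.float64(-5.76), 0, 0, 0, 1], [0, np.float64(1.25), np.float64(-6.87), 0, 0, 0, 1], [0, np.float64(1.69), np.float64(-7.95), 0, 0, 0, 1], [0, np.float64(2.2), np.float64(-9.0), 0, 0, 0, 1], [0, np.float64(2.77), np.float64(-10.03), 0, 0, 0, 1], [0, np.float64(3.41), np.float64(-11.01), 0, 0, 0, 1], [0, np.float64(4.1), np.float64(-11.96), 0, 0, 0, 1], [0, np.float64(4.84), np.float64(-12.86), 0, 0, 0, 1], [0, np.float64(5.64), np.float64(-13.71), 0, 0, 0, 1], [0, np.float64(6.48), np.float64(-14.52), 0, 0, 0, 1], [0, np.float64(7.38), np.float64(-15.27), 0, 0, 0, 1], [0, np.float64(8.32), np.float64(-15.97), 0, 0, 0, 1], [0, np.float64(9.29), np.float64(-16.62), 0, 0, 0, 1], [0, np.float64(10.31), np.float64(-17.2), 0, 0, 0, 1]]
```

Start with the first part of the arc to confirm the bar is held.

```bash
python3 -m creep '[[0,0.04,-1.2,0,0,0,1],[0,0.14,-2.3,0,0,0,1],[0,0.3,-3.5,0,0,0,1],[0,0.55,-4.6,0,0,0,1],[0,0.87,-5.8,0,0,0,1],[0,1.25,-6.9,0,0,0,1],[0,1.25,-6.9,0,0,0,1]]'
python3 - <<'E'
from h import *
q=shot('side','side3.png')
a=q['pixels'][150:300,250:450,::-1]; cv2.imwrite('pics/sidez3.png',cv2.resize(a,None,fx=4,fy=4,interpolation=2))
print(find(q,'staple'),find(q,'pull_bar'))
E
```

```text
t: 7.05
tcp_pos: [0.4651, 0.0754, 0.1121]
ee_rot: [[-0.02, 1.0, -0.001], [1.0, 0.02, -0.0], [-0.0, -0.001, -1.0]]
wrist_force: [-7.5, -0.8, 1.0]
width: 0.0076
[(0.72, [0.5231, 0.1285, 0.1437]), (0.45, [0.6815, 0.3235, -0.001])] [(0.74, [0.4644, 0.0718, 0.1269]), (0.35, [0.5243, 0.1284, 0.1402])]
```

View pics/sidez3.png

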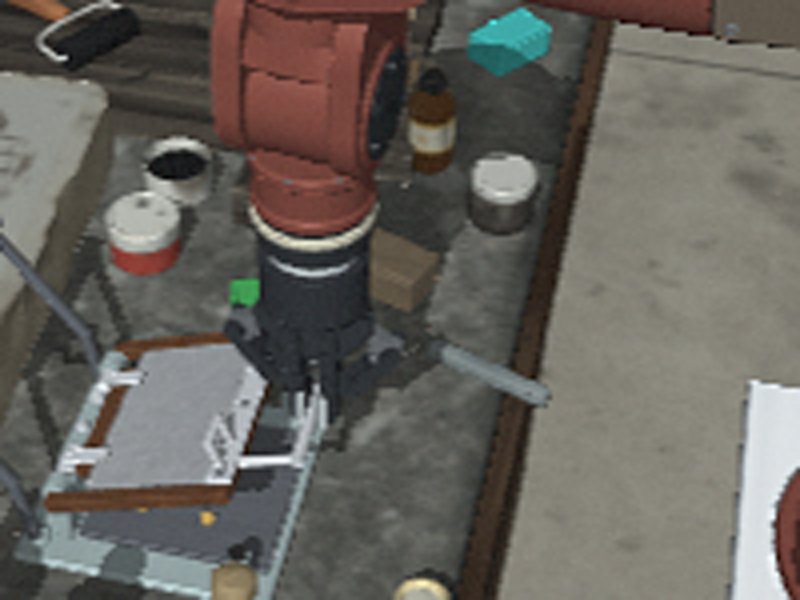

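```bash
python3 -c "
import numpy as np
f=lambda a:np.array([19.5*(1-np.cos(a)),-19.5*np.sin(a)])
print([(f(a)-f(.36)).round(2).tolist() for a in .36+np.arange(1,20)*.06])"
```

```text
[[0.44, -1.08], [0.95, -2.14], [1.52, -3.16], [2.16, -4.14], [2.85, -5.09], [3.59, -5.99], [4.39, -6.84], [5.23, -7.65], [6.13, -8.41], [7.07, -9.1], [8.04, -9.75], [9.06, -10.33], [10.11, -10.85], [11.18, -11.31], [12.29, -11.7], [13.41, -12.02], [14.55, -12.28], [15.71, -12.46], [16.87, -12.58]]
```

```bash
python3 -m creep '[[0,0.44,-1.1,0,0,0,1],[0,0.95,-2.1,0,0,0,1],[0,1.5,-3.15,0,0,0,1],[0,2.15,-4.15,0,0,0,1],[0,2.85,-5.1,0,0,0,1],[0,3.6,-6,0,0,0,1],[0,4.4,-6.85,0,0,0,1],[0,5.2,-7.65,0,0,0,1],[0,6.1,-8.4,0,0,0,1],[0,7.05,-9.1,0,0,0,1],[0,8.05,-9.75,0,0,0,1],[0,9.05,-10.3,0,0,0,1],[0,10.1,-10.85,0,0,0,1],[0,11.2,-11.3,0,0,0,1],[0,12.3,-11.7,0,0,0,1],[0,12.3,-11.7,0,0,0,1]]'
python3 - <<'E'
from h import *
q=shot('side','side4.png')
a=q['pixels'][150:300,200:400,::-1]; cv2.imwrite('pics/sidez4.png',cv2.resize(a,None,fx=4,fy=4,interpolation=2))
print(find(q,'staple'),find(q,'hook'),find(q,'pull_bar'),get_state()['qpos'])
E
```

```text
t: 8.8
tcp_pos: [0.59, 0.0787, 0.2303]
ee_rot: [[-0.02, 1.0, 0.004], [1.0, 0.02, 0.002], [0.002, 0.004, -1.0]]
wrist_force: [-4.6, 3.6, 9.0]
width: 0.0072
[(0.86, [0.6361, 0.1327, 0.2074])] [(0.65, [0.7038, 0.1289, 0.196])] [(0.68, [0.5898, 0.0759, 0.2465])] [-0.08784057  0.0824246   0.07200068  1.55753526  0.00161777  1.46249715]
```

View pics/sidez4.png

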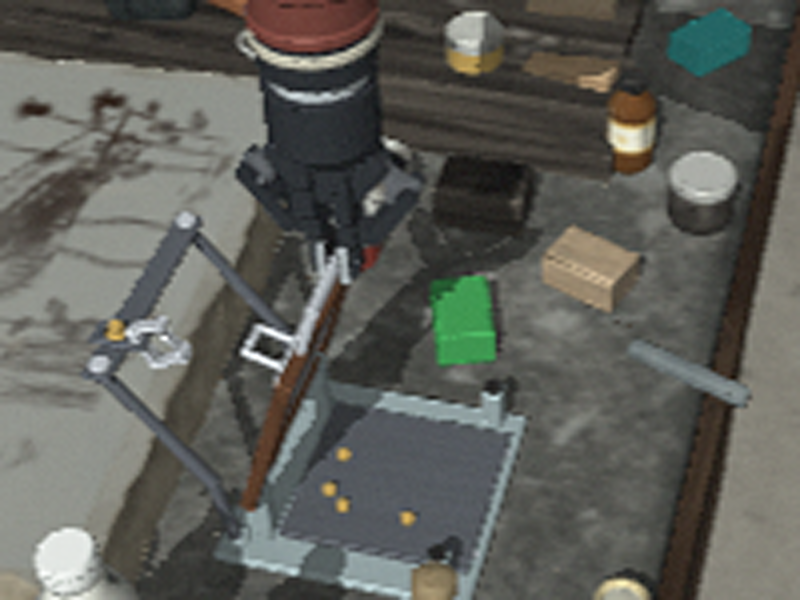

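```bash
python3 -c "
import numpy as np
f=lambda a:np.array([19.5*(1-np.cos(a)),-19.5*np.sin(a)])
print([(round(a,2),(f(a)-f(1.26)).round(2).tolist()) for a in 1.26+np.arange(1,15)*.05])"
```

```text
[(np.float64(1.31), [0.94, -0.27]), (np.float64(1.36), [1.88, -0.5]), (np.float64(1.41), [2.84, -0.68]), (np.float64(1.46), [3.81, -0.81]), (np.float64(1.51), [4.78, -0.9]), (np.float64(1.56), [5.75, -0.93]), (np.float64(1.61), [6.73, -0.92]), (np.float64(1.66), [7.7, -0.86]), (np.float64(1.71), [8.67, -0.75]), (np.float64(1.76), [9.63, -0.59]), (np.float64(1.81), [10.58, -0.38]), (np.float64(1.86), [11.52, -0.12]), (np.float64(1.91), [12.45, 0.18]), (np.float64(1.96), [13.36, 0.52])]
```

```bash
python3 -m creep '[[0,0.95,-0.25,0,0,0,1],[0,1.9,-0.5,0,0,0,1],[0,2.85,-0.7,0,0,0,1],[0,3.8,-0.8,0,0,0,1],[0,4.8,-0.9,0,0,0,1],[0,5.75,-0.9,0,0,0,1],[0,6.7,-0.9,0,0,0,1],[0,7.7,-0.85,0,0,0,1],[0,8.2,-0.8,0,0,0,1],[0,8.2,-0.8,0,0,0,1]]'
python3 -m creep '[[0,0.25,0.05,0,0,0,1],[0,0.5,0.1,0,0,0,1],[0,0.75,0.13,0,0,0,1],[0,1,0.17,0,0,0,1],[0,1.25,0.2,0,0,0,1],[0,1.25,0.2,0,0,0,1]]'
python3 - <<'E'
from h import *
q=shot('side','side5.png')
a=q['pixels'][150:300,200:400,::-1]; cv2.imwrite('pics/sidez5.png',cv2.resize(a,None,fx=4,fy=4,interpolation=2))
print(find(q,'staple'),find(q,'hook'),find(q,'pull_bar'),get_state()['qpos'])
E
```

```text
t: 10.0
tcp_pos: [0.6714, 0.0806, 0.2375]
ee_rot: [[-0.02, 1.0, 0.003], [1.0, 0.02, 0.002], [0.002, 0.003, -1.0]]
wrist_force: [-1.8, 3.5, 5.1]
width: 0.0082
t: 10.6
tcp_pos: [0.6828, 0.081, 0.2361]
ee_rot: [[-0.021, 1.0, 0.002], [1.0, 0.021, 0.002], [0.002, 0.002, -1.0]]
wrist_force: [-7.3, 4.7, 9.5]
width: 0.0076
[(0.65, [0.7044, 0.1363, 0.1962])] [(0.67, [0.7022, 0.1269, 0.1947])] [(0.96, [0.6803, 0.0793, 0.2521])] [-0.07237948  0.38412171  0.42750925  1.61225328  0.00178531  1.47768794]
```

View pics/sidez5.png

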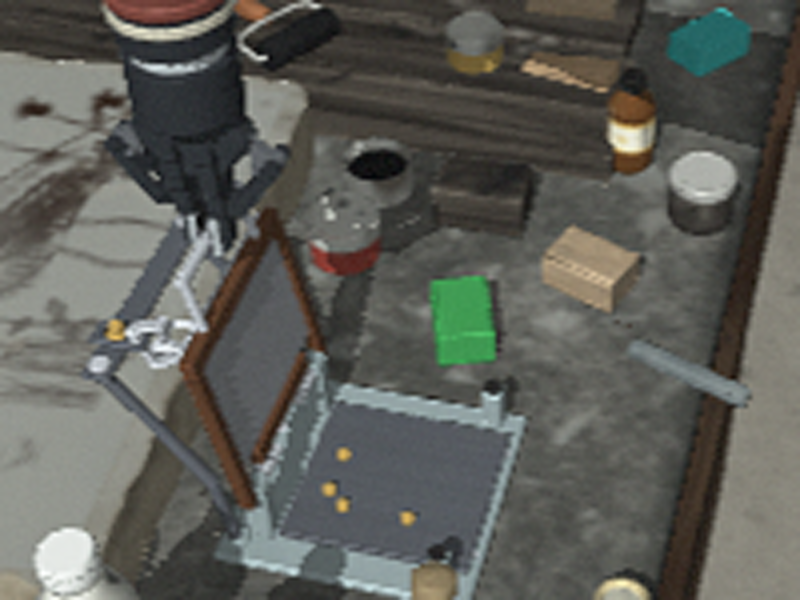

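```bash
python3 -m creep '[[0,0.3,0.07,0,0,0,1],[0,0.6,0.14,0,0,0,1],[0,0.9,0.22,0,0,0,1],[0,1.2,0.3,0,0,0,1],[0,1.5,0.39,0,0,0,1],[0,1.5,0.39,0,0,0,1]]'
python3 -m creep '[[0,0.2,0.06,0,0,0,1],[0,0.4,0.12,0,0,0,1],[0,0.6,0.18,0,0,0,1],[0,0.6,0.18,0,0,0,1]]'
```

```text
t: 11.4
tcp_pos: [0.6995, 0.0814, 0.2318]
ee_rot: [[-0.021, 1.0, 0.005], [1.0, 0.021, 0.002], [0.002, 0.005, -1.0]]
wrist_force: [1.6, 5.3, 4.2]
width: 0.0078
t: 11.8
tcp_pos: [0.7039, 0.0815, 0.2306]
ee_rot: [[-0.021, 1.0, 0.002], [1.0, 0.021, 0.002], [0.002, 0.002, -1.0]]
wrist_force: [-8.5, 4.5, 9.2]
width: 0.0079
```

```bash
python3 -m creep '[[0,0.15,0.05,0,0,0,1],[0,0.3,0.1,0,0,0,1],[0,0.3,0.1,0,0,0,1]]'
python3 - <<'E'
from h import *
q=shot('side','side6.png')
a=q['pixels'][200:275,200:300,::-1]; cv2.imwrite('pics/sidez6.png',cv2.resize(a,None,fx=8,fy=8,interpolation=2))
print(find(q,'staple'),find(q,'hook'),find(q,'pull_bar'))
E
```

```text
t: 12.1
tcp_pos: [0.7044, 0.0816, 0.2304]
ee_rot: [[-0.021, 1.0, -0.002], [1.0, 0.021, 0.001], [0.001, -0.002, -1.0]]
wrist_force: [-22.7, 3.3, 18.6]
width: 0.0077
[(0.89, [0.7199, 0.1323, 0.188]), (0.26, [0.5637, 0.0839, 0.0387])] [(0.54, [0.7032, 0.1309, 0.1969])] [(0.74, [0.6971, -0.1756, 0.0026]), (0.7, [0.7029, 0.0785, 0.2469])]
```

View pics/sidez6.png

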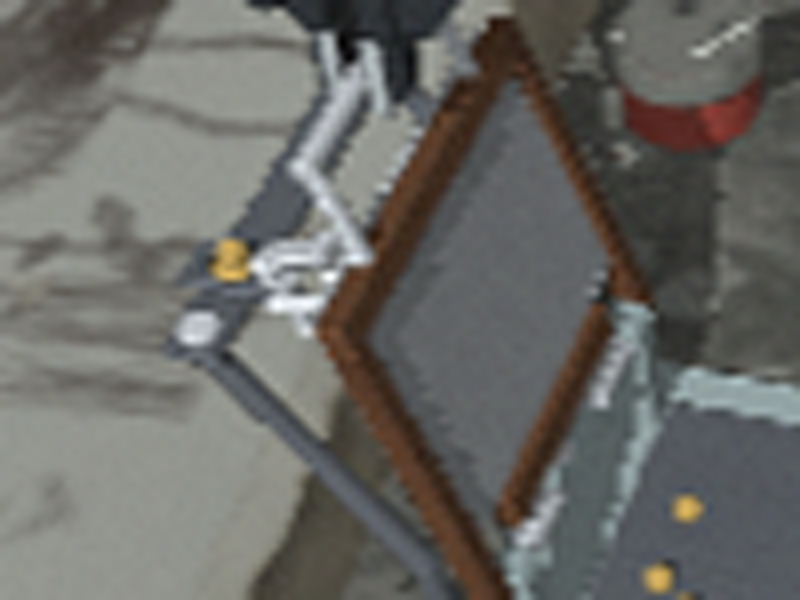

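```bash
python3 -m creep '[[0,-0.2,-0.05,0,0,0,1],[0,-0.3,-0.1,0,0,0,1],[0,-0.3,-0.1,0,0,0,0.6],[0,-0.3,-0.1,0,0,0,0.3],[0,-0.3,-0.1,0,0,0,0.3],[0,-0.3,-0.1,0,0,0,0.3],[0,-0.3,-0.1,0,0,0,0.3],[0,-0.3,-1.5,0,0,0,0.3],[0,-0.3,-4,0,0,0,0.3],[0,-0.3,-6,0,0,0,0.3],[0,-0.3,-6,0,0,0,0.3]]'
python3 - <<'E'
from h import *
q=shot('side','side7.png')
a=q['pixels'][200:275,200:300,::-1]; cv2.imwrite('pics/sidez7.png',cv2.resize(a,None,fx=8,fy=8,interpolation=2))
print(find(q,'staple'),find(q,'hook'),find(q,'pull_bar'))
s=q
for n in('small_block_center','block_home','press'): print(n,find(s,n))
p=shot('top','top7.png')
for n in('staple','hook','small_block_center','block_home','press'): print(n,find(p,n))
a=p['pixels'][125:275,170:370,::-1]; cv2.imwrite('pics/topz7.png',cv2.resize(a,None,fx=4,fy=4,interpolation=2))
a=s['pixels'][190:290,240:373,::-1]; cv2.imwrite('pics/sidezb7.png',cv2.resize(a,None,fx=6,fy=6,interpolation=2))
E
```

```text
t: 13.4
tcp_pos: [0.7047, 0.0799, 0.29]
ee_rot: [[-0.02, 1.0, 0.005], [1.0, 0.02, -0.0], [-0.001, 0.005, -1.0]]
wrist_force: [-0.3, 0.1, 0.3]
width: 0.0301
[(0.72, [0.7169, 0.1334, 0.1867])] [(0.7, [0.3654, 0.1572, -0.0007]), (0.51, [0.7018, 0.1305, 0.1961])] [(0.76, [0.702, 0.0789, 0.2429])]
small_block_center [(0.84, [0.4692, -0.1917, 0.0195]), (0.67, [0.4306, -0.5674, 0.0209])]
block_home [(0.91, [0.5651, 0.0808, 0.0369])]
press [(0.68, [0.5653, 0.0825, -0.0064])]
staple [(0.71, [0.7214, 0.1322, 0.1853])]
hook []
small_block_center [(0.84, [0.4674, -0.1941, 0.0184]), (0.76, [0.559, -0.1, 0.0164])]
block_home [(0.69, [0.5658, 0.08, 0.0311])]
press [(0.88, [0.5635, 0.0778, 0.0039]), (0.53, [0.3869, -0.3094, -0.0005])]
```

View pics/sidez7.png

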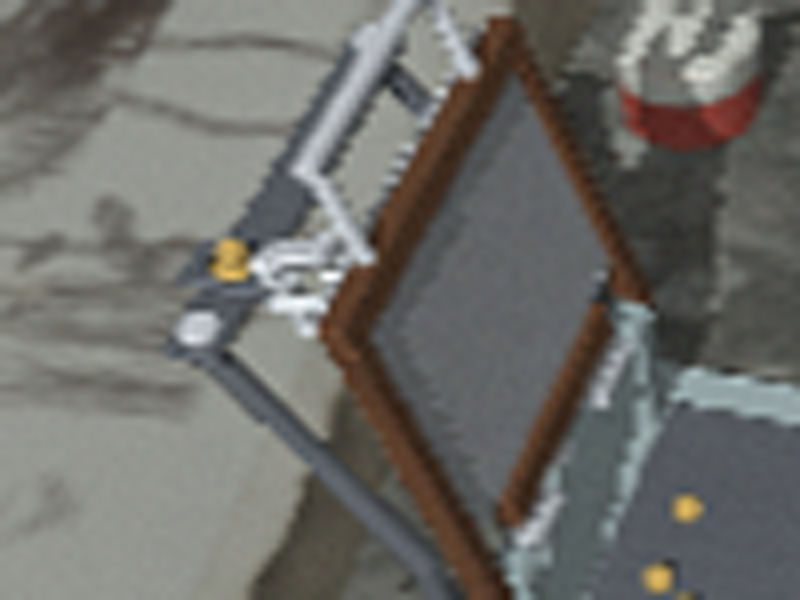

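View pics/topz7.png

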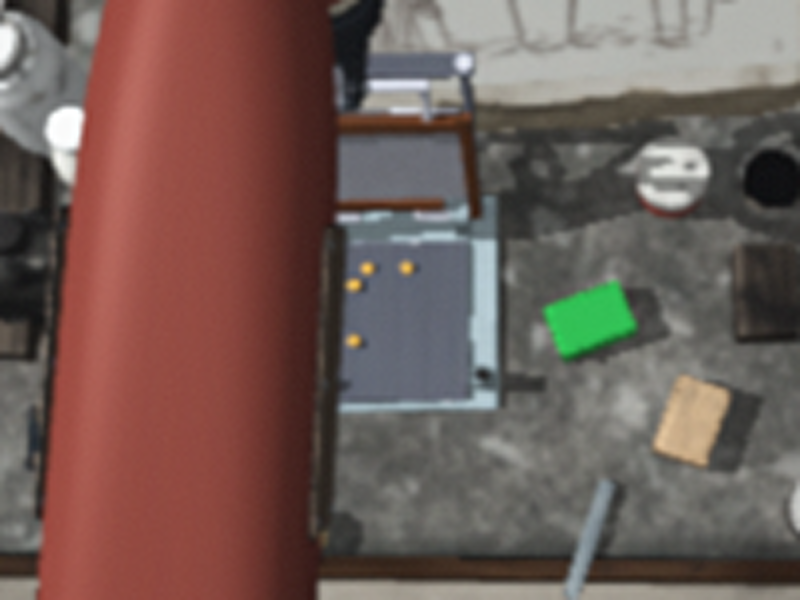

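View pics/sidezb7.png

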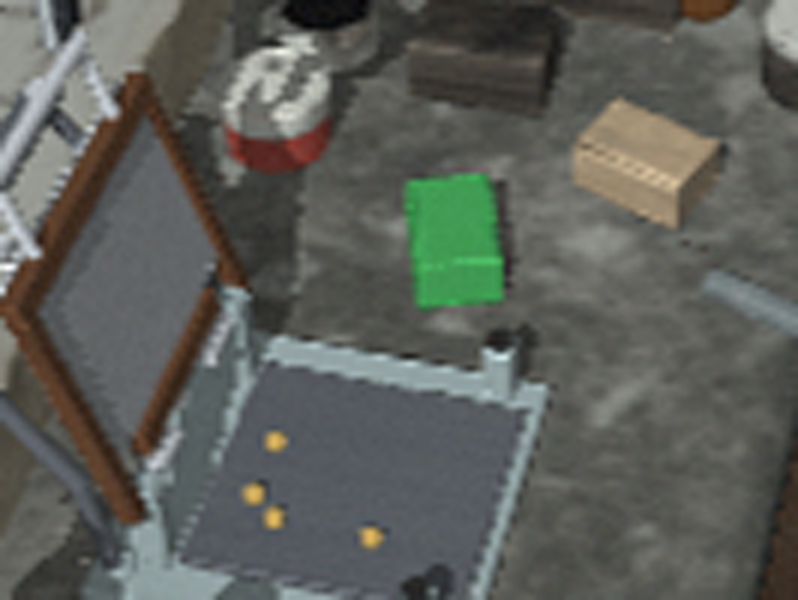

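```bash
python3 - <<'E'
from h import *
p=get_image('top'); s=get_image('side')
loc=np.array([[41,18],[41,-18],[26,30],[-26,30]])/1000
A=[ray(p,170+(u-1.5)/4,125+(v-1.5)/4,.023)[:2] for u,v in((367,268),(406,267),(354,285),(354,341))]
B=[ray(s,240+(u-2.5)/6,190+(v-2.5)/6,.023)[:2] for u,v in((254,493),(276,441),(274,518),(371,538))]
for X in (np.array(A),np.array(B)):
    print(X.round(4).tolist())
    # rigid fit
    a=loc-loc.mean(0); b=X-X.mean(0); th=np.arctan2((a[:,0]*b[:,1]-a[:,1]*b[:,0]).sum(),(a*b).sum())
    R=np.array([[np.cos(th),-np.sin(th)],[np.sin(th),np.cos(th)]]); h=X.mean(0)-R@loc.mean(0); print('home',h.round(4),'yaw',th, (X-(loc@R.T+h)).round(4).tolist())
# block outline by colour
for c,q in(('top',p),('side',s)):
    d=[x for x in cut_out(q,'small_block_center')]
    for x in d[:3]:
        ys,xs=np.nonzero(x['mask']); print(c,round(x['confidence'],2),xs.mean(),ys.mean(),len(xs))
E
```

```text
[[0.6065, 0.1015], [0.6078, 0.0658], [0.5905, 0.1128], [0.5385, 0.1109]]
home [0.566  0.0819] yaw 0.042868995127347535 [[0.0003, -0.0001], [0.0001, 0.0002], [-0.0002, -0.0002], [-0.0002, 0.0001]]
[[0.6068, 0.105], [0.6076, 0.0694], [0.5914, 0.1175], [0.5395, 0.1165]]
home [0.5661 0.0868] yaw 0.016008334935768323 [[0.0001, -0.0004], [0.0002, -0.0], [-0.0002, 0.0003], [-0.0001, 0.0001]]
top 0.87 317.32377049180326 204.0860655737705 244
top 0.8 342.521897810219 229.33211678832117 274
top 0.8 446.1194539249147 242.6075085324232 293
side 0.83 315.63578274760386 229.57188498402556 313
side 0.63 347.68918918918916 216.87567567567567 370
side 0.55 377.3390557939914 160.11158798283262 233
```

```bash
python3 - <<'E'
from h import *
print(rel([.466,-.192,.14],Rd(np.radians(70.5))))
E
```

```text
[-26.73, -24.3, 14.66, 0.0, 0.01, -69.37]
```

```bash
python3 -m creep '[[0,-5,-2,0,0,0,0.3],[-5,-12,-2,0,0,-10,0],[-26.7,-24.3,0,0,0,-69.4,-0.6],[-26.7,-24.3,0,0,0,-69.4,-0.8],[-26.7,-24.3,0,0,0,-69.4,-0.8],[-26.7,-24.3,0,0,0,-69.4,-0.8],[-26.7,-24.3,5,0,0,-69.4,-0.8],[-26.7,-24.3,10,0,0,-69.4,-0.8],[-26.7,-24.3,14.7,0,0,-69.4,-0.8],[-26.7,-24.3,14.7,0,0,-69.4,-0.8],[-26.7,-24.3,14.7,0,0,-69.4,-0.8],[-26.7,-24.3,14.7,0,0,-69.4,-0.8],[-26.7,-24.3,14.7,0,0,-69.4,-0.8],[-26.7,-24.3,14.7,0,0,-69.4,-0.8],[-26.7,-24.3,14.7,0,0,-69.4,-0.8]]' 40
python3 - <<'E'
from h import *
print(get_state()['qpos'])
for c,(u,v) in(('top',(290,180)),('side',(280,160))):
  q=shot(c,c+'8.png'); a=q['pixels'][v:v+100,u:u+133,::-1]; cv2.imwrite('pics/%sz8.png'%c,cv2.resize(a,None,fx=6,fy=6,interpolation=2))
  print(find(q,'small_block_center',3), 'tcp',proj(q,get_state()['tcp_pos']))
E
```

```text
t: 15.75
tcp_pos: [0.4671, -0.1918, 0.1415]
ee_rot: [[-0.943, 0.333, 0.002], [0.333, 0.943, -0.002], [-0.003, -0.001, -1.0]]
wrist_force: [1.3, -0.3, 0.3]
width: 0.0767
[-6.49202162e-01 -1.90410122e-01 -3.52304196e-01  1.40602522e+00
 -2.10343156e-05 -3.09768064e-01]
[(0.69, [0.4222, -0.5699, 0.0158]), (0.57, [0.562, -0.1017, 0.0195])] tcp (np.float64(343.65105549996287), np.float64(225.53453466791336))
[(0.82, [0.5625, -0.1041, 0.0176]), (0.69, [0.4705, -0.1915, 0.023]), (0.66, [0.4281, -0.5653, 0.0218])] tcp (np.float64(348.7062569000758), np.float64(190.97438673548436))
```

View pics/sidez8.png

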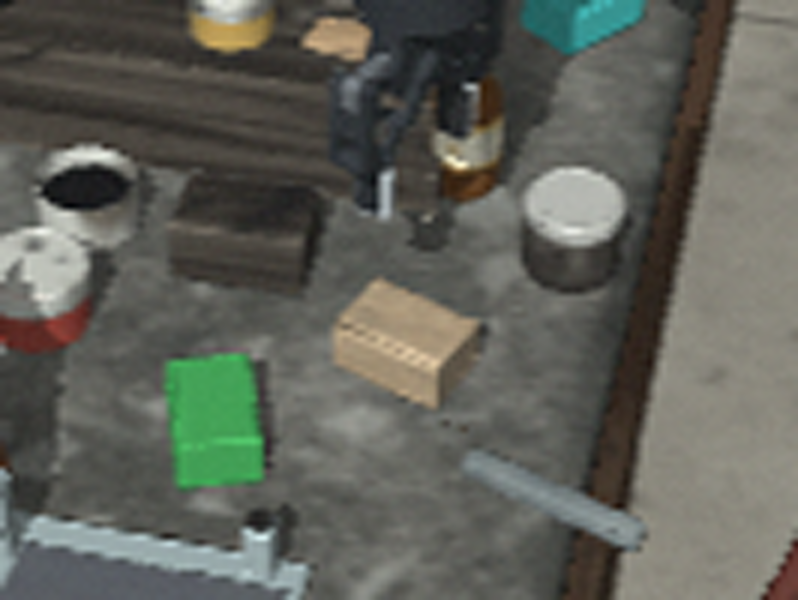

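View pics/topz8.png

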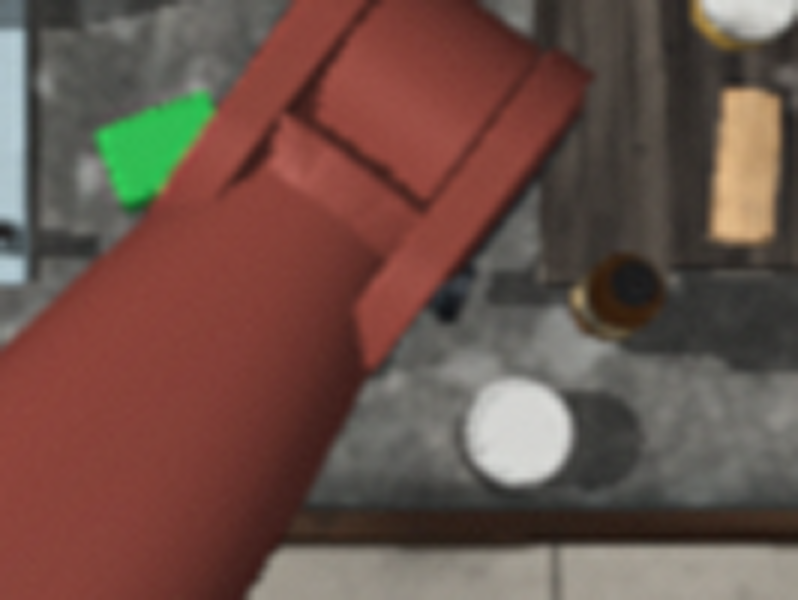

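```bash
python3 -m creep '[[0,0,4,0,0,0,-0.8],[0,0,8,0,0,0,-0.8],[0,0,11,0,0,0,-0.8],[0,0,13.3,0,0,0,-0.8],[0,0,13.3,0,0,0,-0.8],[0,0,13.3,0,0,0,-0.8]]'
python3 - <<'E'
from h import *
q=shot('side','side9.png'); a=q['pixels'][160:260,280:413,::-1]; cv2.imwrite('pics/sidez9.png',cv2.resize(a,None,fx=6,fy=6,interpolation=2))
E
```

```text
t: 16.55
tcp_pos: [0.466, -0.1916, 0.0071]
ee_rot: [[-0.943, 0.333, -0.0], [0.333, 0.943, 0.0], [0.0, -0.0, -1.0]]
wrist_force: [-0.3, -0.5, 1.0]
width: 0.0768
```

View pics/sidez9.png

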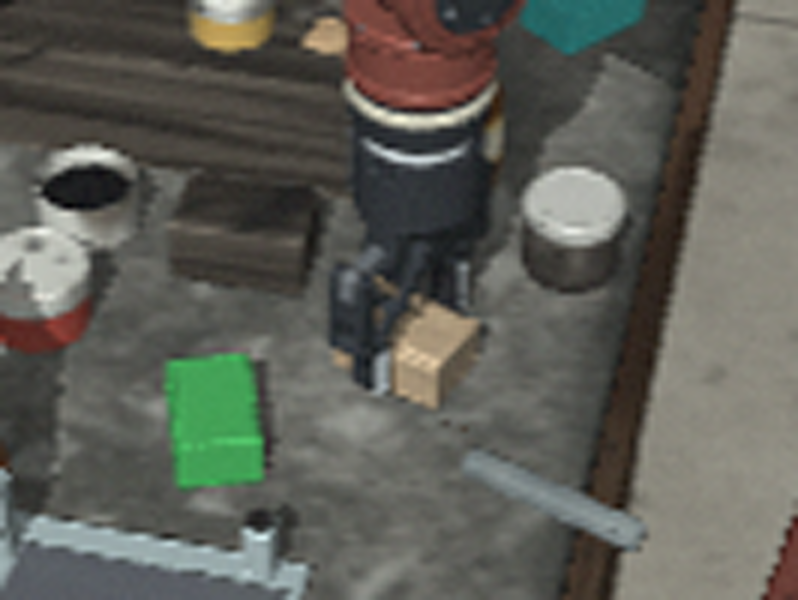

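```bash
python3 -m creep '[[0,0,0,0,0,0,-0.3],[0,0,0,0,0,0,0],[0,0,0,0,0,0,0.4],[0,0,0,0,0,0,1],[0,0,0,0,0,0,1],[0,0,0,0,0,0,1],[0,0,-3,0,0,0,1],[0,0,-7,0,0,0,1],[0,0,-11,0,0,0,1],[0,0,-11,0,0,0,1]]' 40
python3 - <<'E'
from h import *
q=shot('side','side10.png'); a=q['pixels'][130:230,280:413,::-1]; cv2.imwrite('pics/sidez10.png',cv2.resize(a,None,fx=6,fy=6,interpolation=2))
print(find(q,'small_block_center',3))
print(rel([.55,.072,.14],Rd(np.radians(91.2))))
print(rel([.562,.078,.075],Rd(np.radians(91.2))))
E
```

```text
t: 17.6
tcp_pos: [0.4687, -0.1936, 0.123]
ee_rot: [[-0.943, 0.333, 0.007], [0.333, 0.943, -0.006], [-0.009, -0.003, -1.0]]
wrist_force: [0.9, 0.0, -1.1]
width: 0.0495
[(0.85, [0.5598, -0.1, 0.0155]), (0.53, [0.4287, -0.5644, 0.0214]), (0.47, [0.4721, -0.1923, 0.1374])]
[0.95, 27.68, -2.24, -0.08, 0.13, -20.67]
[0.03, 28.65, 4.26, -0.08, 0.13, -20.67]
```

View pics/sidez10.png

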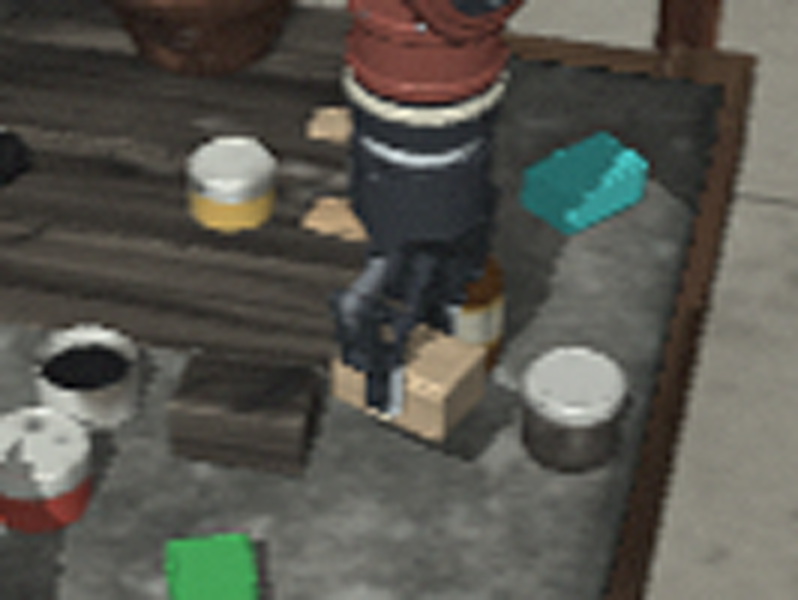

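```bash
python3 -m creep '[[0,5,-2.2,0,0,-3,1],[0.3,10,-2.2,0,0,-8,1],[0.6,15,-2.2,0,0,-14,1],[0.9,20,-2.2,0,0,-20.7,1],[0.9,25,-2.2,0,0,-20.7,1],[0.6,27.8,-2.2,0,0,-20.7,1],[0.2,28,2,0,0,-20.7,1],[0.2,28,5,0,0,-20.7,1],[0.2,28,5,0,0,-20.7,1],[0.2,28,5,0,0,-20.7,1]]'
python3 - <<'E'
from h import *
q=shot('side','side11.png'); a=q['pixels'][190:290,220:353,::-1]; cv2.imwrite('pics/sidez11.png',cv2.resize(a,None,fx=6,fy=6,interpolation=2))
print(find(q,'small_block_center',3))
st=get_state();print(rel([.559,.074,.03],Rd(np.radians(91.2))))
q=shot('top','top11.png');print(find(q,'small_block_center',3))
E
```

```text
t: 18.7
tcp_pos: [0.5563, 0.073, 0.0659]
ee_rot: [[-1.0, -0.021, -0.003], [-0.021, 1.0, 0.0], [0.003, 0.0, -1.0]]
wrist_force: [0.5, 0.4, 0.3]
width: 0.0489
[(0.81, [0.561, -0.1014, 0.0158]), (0.71, [0.5607, 0.0733, 0.0796]), (0.49, [0.4293, -0.5664, 0.0203])]
[-0.07, 0.13, 3.82, -0.02, 0.11, 0.0]
[(0.86, [0.4244, -0.5674, 0.0184]), (0.53, [0.5613, 0.0707, 0.0786]), (0.52, [0.5575, -0.1024, 0.018])]
```

View pics/sidez11.png

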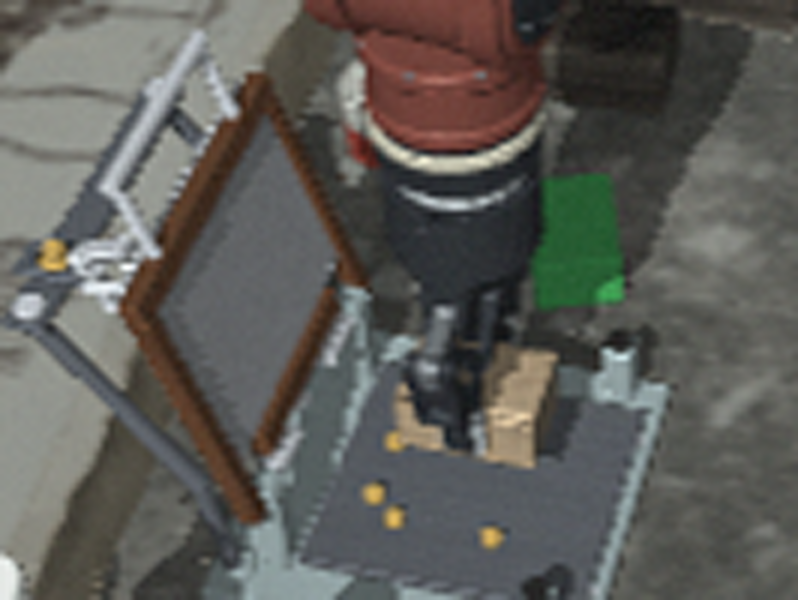

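```bash
python3 -m creep '[[0.1,0,2,0,0,0,1],[0.1,0,3.5,0,0,0,1],[0.1,0,4,0,0,0,1],[0.1,0,4.1,0,0,0,1],[0.1,0,4.1,0,0,0,1]]'
python3 -m creep '[[0,0,0.05,0,0,0,1],[0,0,0.1,0,0,0,1],[0,0,0.15,0,0,0,1],[0,0,0.15,0,0,0,1]]' 25
python3 - <<'E'
from h import *
q=shot('side','side12.png'); a=q['pixels'][190:290,220:353,::-1]; cv2.imwrite('pics/sidez12.png',cv2.resize(a,None,fx=6,fy=6,interpolation=2))
print(find(q,'small_block_center',3))
q=shot('top','top12.png');print(find(q,'small_block_center',3))
E
```

```text
t: 19.4
tcp_pos: [0.5566, 0.0729, 0.026]
ee_rot: [[-1.0, -0.021, 0.0], [-0.021, 1.0, -0.0], [-0.0, -0.0, -1.0]]
wrist_force: [-0.1, -0.6, -1.4]
width: 0.0495
t: 19.8
tcp_pos: [0.5566, 0.0729, 0.0243]
ee_rot: [[-1.0, -0.021, 0.0], [-0.021, 1.0, -0.0], [-0.0, -0.0, -1.0]]
wrist_force: [0.6, -0.0, -0.3]
width: 0.049
[(0.67, [0.5621, -0.1051, 0.0134]), (0.55, [0.5575, 0.0752, 0.0394])]
[(0.84, [0.4219, -0.5673, 0.0161]), (0.7, [0.5579, -0.0988, 0.0189]), (0.7, [0.3663, -0.1054, 0.0032])]
```

View pics/sidez12.png

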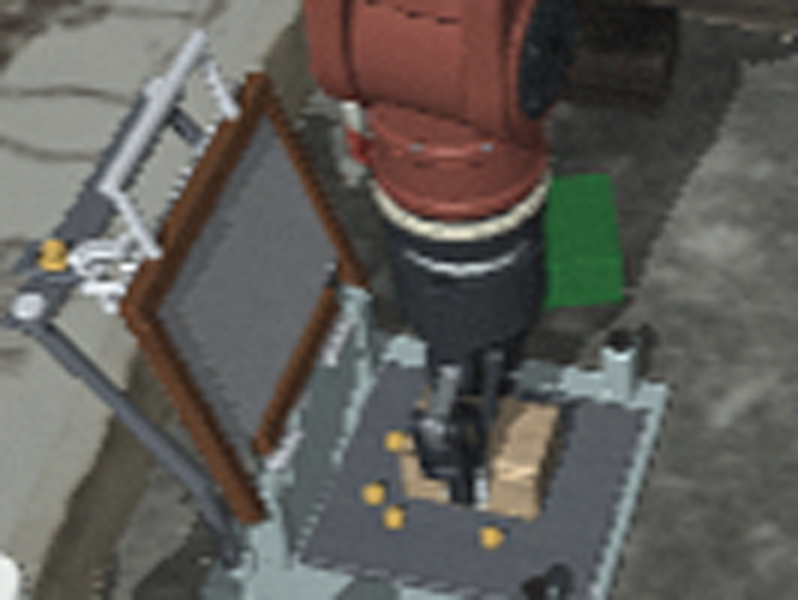

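```bash
python3 -m creep '[[0,0,0.05,0,0,0,1],[0,0,0.1,0,0,0,1],[0,0,0.1,0,0,0,1]]'
python3 -m creep '[[-0.1,0,0,0,0,0,1],[-0.2,0,0,0,0,0,1],[-0.3,0,0,0,0,0,1],[-0.3,0,0,0,0,0,1]]'
python3 -m creep '[[-0.1,0,0,0,0,0,1],[-0.2,0,0,0,0,0,1],[-0.2,0,0,0,0,0,1]]'
```

```text
t: 20.3
tcp_pos: [0.5566, 0.073, 0.0242]
ee_rot: [[-1.0, -0.022, 0.001], [-0.022, 1.0, -0.0], [-0.0, -0.0, -1.0]]
wrist_force: [-5.0, 0.3, 11.0]
width: 0.0497
t: 20.7
tcp_pos: [0.5597, 0.073, 0.0242]
ee_rot: [[-1.0, -0.022, 0.001], [-0.022, 1.0, -0.0], [-0.001, -0.0, -1.0]]
wrist_force: [-5.0, 0.9, 9.8]
width: 0.0497
t: 21.0
tcp_pos: [0.5617, 0.073, 0.0242]
ee_rot: [[-1.0, -0.022, 0.001], [-0.022, 1.0, -0.0], [-0.001, -0.0, -1.0]]
wrist_force: [-4.8, 0.2, 10.6]
width: 0.0496
```

```bash
python3 -m creep '[[0,0,-0.06,0,0,0,1],[-0.1,0,-0.06,0,0,0,1],[-0.15,0,-0.06,0,0,0,1],[-0.15,0,-0.06,0,0,0,1]]'
python3 -m creep '[[-0.1,0,0,0,0,0,1],[-0.15,0,0,0,0,0,1],[-0.15,0,0,0,0,0,1]]'
python3 -m creep '[[-0.1,0,0,0,0,0,1],[-0.15,0,0,0,0,0,1],[-0.15,0,0,0,0,0,1]]'
```

```text
t: 21.4
tcp_pos: [0.563, 0.0731, 0.0242]
ee_rot: [[-1.0, -0.022, 0.0], [-0.022, 1.0, -0.0], [-0.0, -0.0, -1.0]]
wrist_force: [-2.3, -0.2, 6.0]
width: 0.0495
t: 21.7
tcp_pos: [0.5645, 0.0731, 0.0242]
ee_rot: [[-1.0, -0.022, 0.0], [-0.022, 1.0, -0.0], [-0.0, -0.0, -1.0]]
wrist_force: [-1.9, -0.0, 6.1]
width: 0.0497
t: 22.0
tcp_pos: [0.5658, 0.0732, 0.0242]
ee_rot: [[-1.0, -0.022, -0.0], [-0.022, 1.0, -0.0], [0.0, -0.0, -1.0]]
wrist_force: [-4.6, 0.1, 7.3]
width: 0.0497
```

```bash
python3 -m creep '[[-0.1,0,0,0,0,0,1],[-0.1,0,0,0,0,0,1],[-0.1,0,0,0,0,0,1]]'
python3 -m creep '[[-0.1,0,0,0,0,0,1],[-0.1,0,0,0,0,0,1],[-0.1,0,0,0,0,0,1]]'
python3 - <<'E'
from h import *
q=shot('side','side13.png'); a=q['pixels'][220:295,240:340,::-1]; cv2.imwrite('pics/sidez13.png',cv2.resize(a,None,fx=8,fy=8,interpolation=2))
E
```

```text
t: 22.3
tcp_pos: [0.5659, 0.0732, 0.0242]
ee_rot: [[-1.0, -0.021, -0.002], [-0.021, 1.0, -0.0], [0.002, -0.0, -1.0]]
wrist_force: [-9.1, -0.9, 11.3]
width: 0.0497
t: 22.6
tcp_pos: [0.566, 0.0732, 0.0243]
ee_rot: [[-1.0, -0.021, -0.004], [-0.021, 1.0, -0.001], [0.004, -0.001, -1.0]]
wrist_force: [-15.7, -1.3, 16.6]
width: 0.0495
```

View pics/sidez13.png

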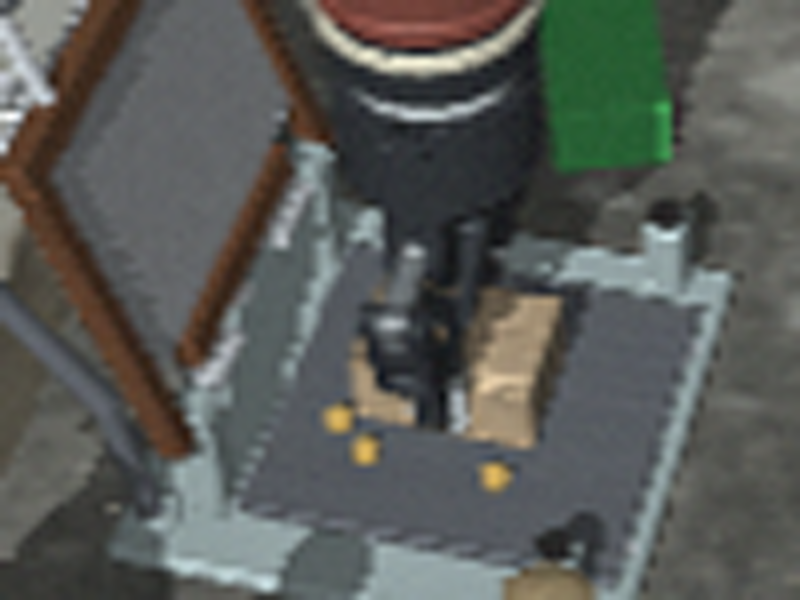

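```bash
python3 -m creep '[[0.15,0,0,0,0,0,1],[0.15,0.2,0,0,0,0,1],[0.15,0.4,0,0,0,0,1],[0.15,0.6,0,0,0,0,1],[0.15,0.7,0,0,0,0,1],[0.15,0.7,0,0,0,0,1]]'
python3 -m creep '[[0,0.1,0,0,0,0,1],[0,0.2,0,0,0,0,1],[0,0.2,0,0,0,0,1]]'
python3 -m creep '[[0,0.1,0,0,0,0,1],[0,0.2,0,0,0,0,1],[0,0.2,0,0,0,0,1]]'
```

```text
t: 23.25
tcp_pos: [0.5657, 0.0789, 0.0243]
ee_rot: [[-1.0, -0.02, -0.001], [-0.02, 1.0, -0.003], [0.001, -0.003, -1.0]]
wrist_force: [-6.9, -7.2, 9.6]
width: 0.0493
t: 23.55
tcp_pos: [0.5657, 0.0809, 0.0242]
ee_rot: [[-1.0, -0.02, -0.001], [-0.02, 1.0, -0.003], [0.001, -0.003, -1.0]]
wrist_force: [-6.9, -7.0, 10.2]
width: 0.0496
t: 23.85
tcp_pos: [0.5656, 0.0828, 0.0243]
ee_rot: [[-1.0, -0.02, -0.001], [-0.02, 1.0, -0.003], [0.001, -0.003, -1.0]]
wrist_force: [-8.7, -6.9, 9.5]
width: 0.0495
```

```bash
python3 -m creep '[[0,0.1,0,0,0,0,1],[0,0.1,0,0,0,0,1],[0,0.1,0,0,0,0,1]]'
python3 -m creep '[[0,0.1,0,0,0,0,1],[0,0.1,0,0,0,0,1],[0,0.1,0,0,0,0,1]]'
python3 -m creep '[[0,0.1,0,0,0,0,1],[0,0.1,0,0,0,0,1],[0,0.1,0,0,0,0,1]]'
python3 - <<'E'
from h import *
q=shot('side','side14.png'); a=q['pixels'][220:295,240:340,::-1]; cv2.imwrite('pics/sidez14.png',cv2.resize(a,None,fx=8,fy=8,interpolation=2))
E
```

```text
t: 24.15
tcp_pos: [0.5656, 0.0838, 0.0242]
ee_rot: [[-1.0, -0.02, -0.001], [-0.02, 1.0, -0.003], [0.001, -0.003, -1.0]]
wrist_force: [-7.6, -7.6, 10.7]
width: 0.0496
t: 24.45
tcp_pos: [0.5656, 0.0846, 0.0242]
ee_rot: [[-1.0, -0.02, -0.001], [-0.02, 1.0, -0.003], [0.001, -0.003, -1.0]]
wrist_force: [-8.0, -8.3, 9.7]
width: 0.0497
t: 24.75
tcp_pos: [0.5656, 0.0847, 0.0243]
ee_rot: [[-1.0, -0.02, -0.001], [-0.02, 1.0, -0.005], [0.002, -0.005, -1.0]]
wrist_force: [-8.5, -13.1, 10.7]
width: 0.0495
```

View pics/sidez14.png

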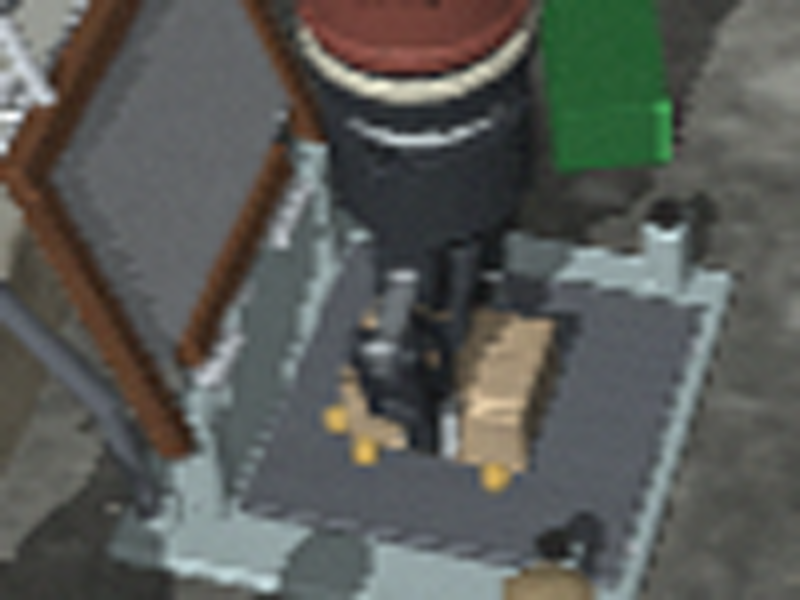

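```bash
python3 -m creep '[[-0.05,0.1,0,0,0,0,1],[-0.1,0.1,0,0,0,0,1],[-0.1,0.1,0,0,0,0,1]]'
python3 -m creep '[[0.1,-0.1,0,0,0,0,1],[0.2,-0.2,0,0,0,0,1],[0.2,-0.2,0,0,0,0,0.2],[0.2,-0.2,0,0,0,0,-0.2],[0.2,-0.2,0,0,0,0,-0.4],[0.2,-0.2,0,0,0,0,-0.4],[0.2,-0.2,0,0,0,0,-0.4],[0.2,-0.2,-1,0,0,0,-0.4],[0.2,-0.2,-4,0,0,0,-0.4],[0.2,-0.2,-8,0,0,0,-0.4],[0.2,-0.2,-12,0,0,0,-0.4],[0.2,-10,-14,0,0,0,-0.4],[0.2,-16,-14,0,0,0,-0.4],[0.2,-20,-14,0,0,0,-0.4],[0.2,-20,-14,0,0,0,-0.4],[0.2,-20,-14,0,0,0,-0.4]]'
python3 - <<'E'
from h import *
for c,(u,v) in(('top',(210,140)),('side',(230,200))):
  q=shot(c,c+'15.png'); a=q['pixels'][v:v+100,u:u+133,::-1]; cv2.imwrite('pics/%sz15.png'%c,cv2.resize(a,None,fx=6,fy=6,interpolation=2))
  for n in('small_block_center','block_home','staple','hook'): print(n,find(q,n,3))
E
```

```text
t: 25.1
tcp_pos: [0.5656, 0.0848, 0.0243]
ee_rot: [[-1.0, -0.019, -0.004], [-0.019, 1.0, -0.007], [0.004, -0.007, -1.0]]
wrist_force: [-14.6, -17.4, 15.3]
width: 0.0491
t: 26.7
tcp_pos: [0.5695, -0.1173, 0.1648]
ee_rot: [[-1.0, -0.016, 0.001], [-0.016, 1.0, -0.002], [-0.001, -0.002, -1.0]]
wrist_force: [0.4, 1.2, -0.1]
width: 0.0602
small_block_center [(0.76, [0.4237, -0.5705, 0.0166]), (0.55, [0.5597, -0.1002, 0.0164]), (0.48, [0.5678, 0.0856, 0.0329])]
block_home [(0.97, [0.5604, 0.0801, 0.031])]
staple [(0.59, [0.7203, 0.1313, 0.1909])]
hook [(0.46, [0.6504, 0.08, 0.0615]), (0.39, [0.7017, 0.13, 0.1872])]
small_block_center [(0.89, [0.5617, -0.1025, 0.0153]), (0.64, [0.5682, 0.0813, 0.0397]), (0.56, [0.6994, -0.1723, 0.0001])]
block_home [(0.69, [0.5668, 0.0814, -0.0042]), (0.69, [0.5684, 0.0852, 0.0387]), (0.59, [0.5665, 0.0822, 0.0346])]
staple [(0.62, [0.7168, 0.1315, 0.1885])]
hook [(0.52, [0.7048, 0.1309, 0.1983])]
```

View pics/sidez15.png

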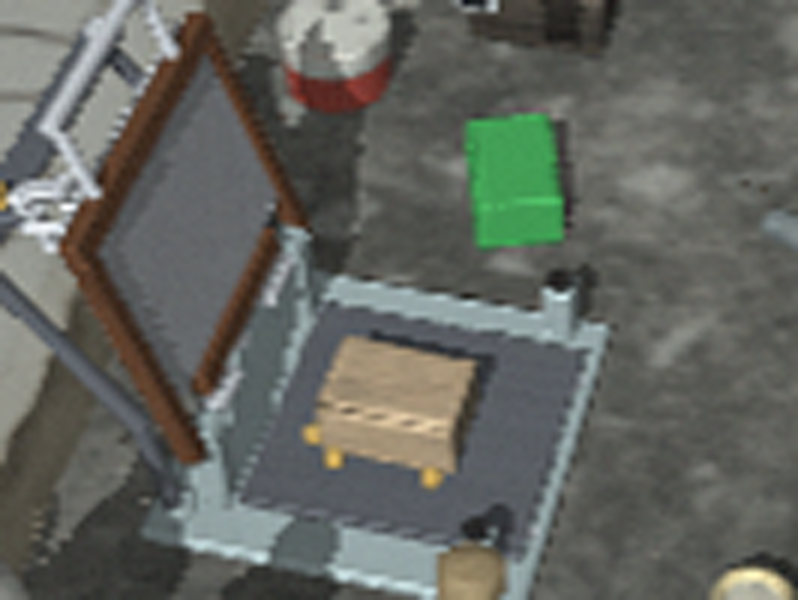

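View pics/topz15.png

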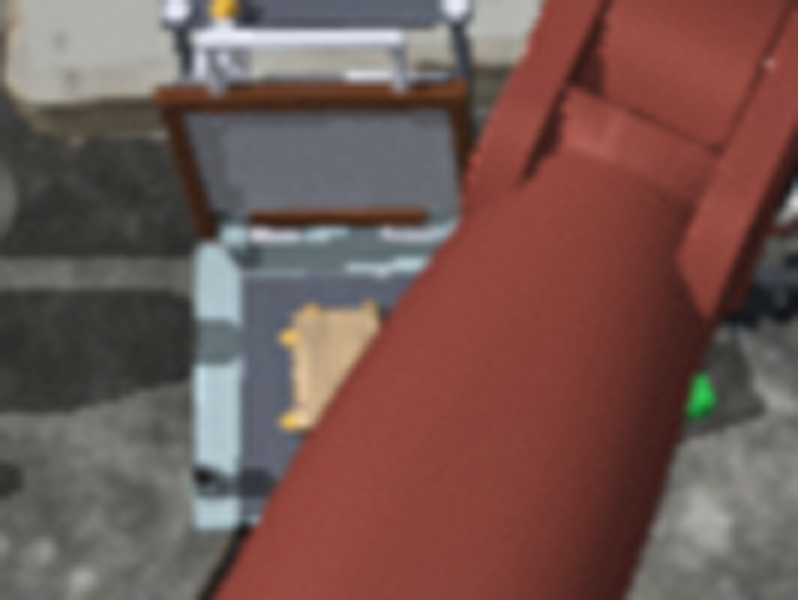

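```bash
python3 -m creep '[[0,-5,-3,0,0,0,-0.4],[0,-10,-5,0,0,0,-0.4],[0,-15,-5,0,0,0,-0.4],[0,-20,-5,0,0,0,-0.4],[0,-25,-5,0,0,0,-0.4],[0,-25,-5,0,0,0,-0.4],[0,-25,-5,0,0,0,-0.4],[0,-25,-5,0,0,0,-0.4]]'
python3 - <<'E'
from h import *
q=shot('top','top16.png'); a=q['pixels'][140:215,210:310,::-1]; cv2.imwrite('pics/topz16.png',cv2.resize(a,None,fx=8,fy=8,interpolation=2))
for n in('small_block_center','block_home','staple','hook'): print(n,find(q,n,3))
m=[x for x in cut_out(q,'small_block_center')]
for x in m:
    c=max(cv2.findContours(x['mask'].astype('uint8'),0,2)[0],key=cv2.contourArea); r=cv2.minAreaRect(c); print(round(x['confidence'],2),r, ray(q,*r[0],.052).round(4))
q=shot('side','side16.png'); a=q['pixels'][200:250,200:267,::-1]; cv2.imwrite('pics/sidez16.png',cv2.resize(a,None,fx=12,fy=12,interpolation=2))
E
```

```text
t: 28.0
tcp_pos: [0.575, -0.3605, 0.2137]
ee_rot: [[-1.0, -0.022, -0.0], [-0.022, 1.0, 0.001], [0.0, 0.001, -1.0]]
wrist_force: [-0.6, 0.3, 0.0]
width: 0.0594
small_block_center [(0.61, [0.5702, 0.0831, 0.0305]), (0.57, [0.4241, -0.572, 0.0145])]
block_home [(0.82, [0.5676, 0.0794, 0.0306])]
staple [(0.65, [0.7206, 0.1329, 0.1872])]
hook [(0.42, [0.7016, 0.1315, 0.1865])]
0.78 ((446.38458251953125, 242.92308044433594), (23.852108001708984, 16.641006469726562), 33.690067291259766) [ 0.4205 -0.5593  0.052 ]
0.67 ((266.0, 202.0), (22.0, 14.0), 90.0) [0.5621 0.0796 0.052 ]
0.65 ((317.57757568359375, 204.68101501464844), (15.625468254089355, 19.695966720581055), 66.80140686035156) [ 0.5539 -0.1047  0.052 ]
```

View pics/topz16.png

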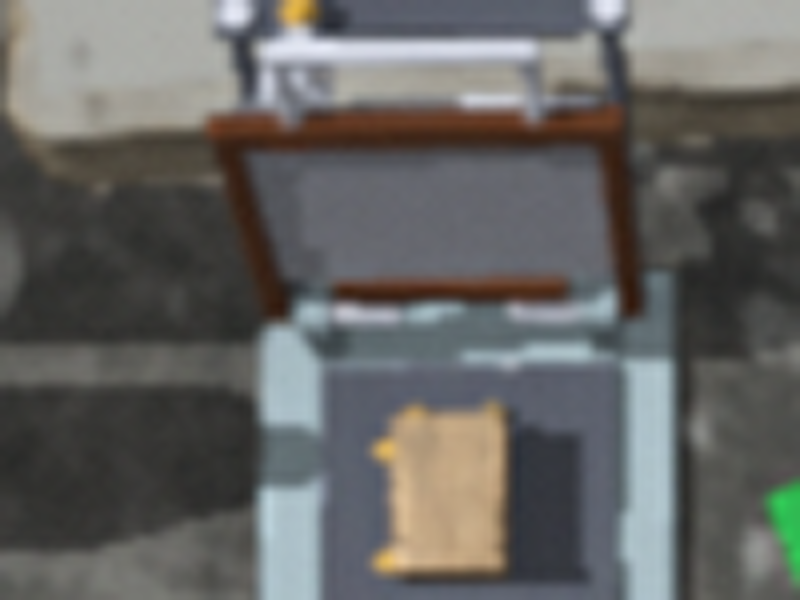

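View pics/sidez16.png

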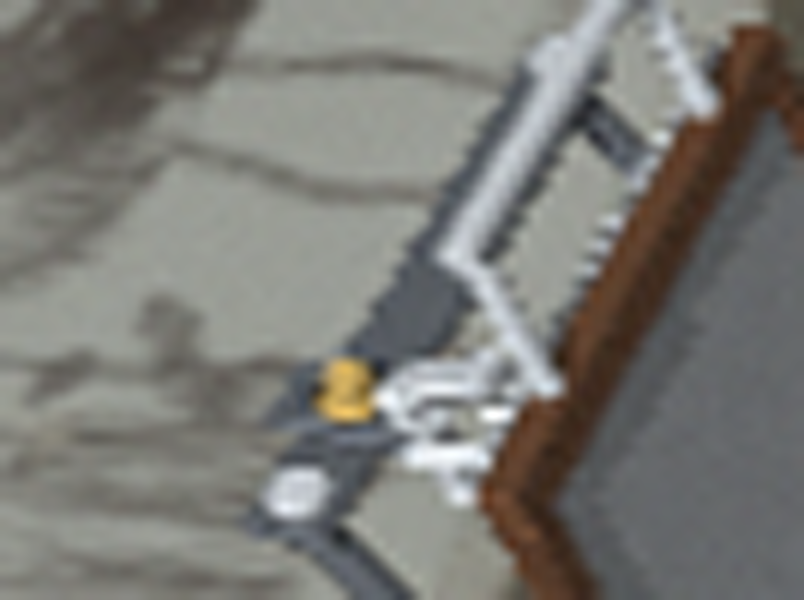

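```bash
python3 -c "
from cell import *
print(close_job())"
```

```text
the job is handed in; nothing more can be done
None
```

I lifted the tympan by its pull bar and swung it over slowly, pressing it back until it hit the hook's solid stop. I then laid the small oak block on the bed, long side front to back, and slid it against the rear studs and then the left ones. The job was handed in at about 28 s.

- **Tympan:** The push force climbed against the gate, dropped away at the snap, then rose to about 23 N at the stop. After I let go it stayed open, with the staple about 12–19 mm behind the middle of the hook's mouth. The pictures are too coarse to measure the gate angle, so I judged it shut from the forces and the staple's position.
- **Block:** While it was still gripped, contact force built up against both stud pairs (about 15 N to the rear, 17 N to the left). In both final views it lies flush with the studs and square to the press.
- **Readings that disagreed:** The position estimates for the block and its home differed by up to about 7 mm along x and 6 mm along y. The top and side cameras also put the studs about 5 mm apart along y. I therefore relied on the stud contact for the placing, and the 3 mm tolerance is not confirmed by camera.
- **Other things:** The pictures showed nothing else displaced, though I did not measure each bystander at the end. The gripper was clear of everything at hand-in.

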